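# Seal a leaking air outlet with a worm-drive repair band

### The job

The air outlet with the red collar leaks from a small bleed hole in its brass stub. Take the steel repair band out of its blue rack and slide it over the stub's barbs right up against the red collar, key upward. Keep it there, square to the stub, while you turn its orange key clockwise (seen from above, re-gripping as needed) until it comes up hard and the band is snug; then let go, leaving the other things on the bench where they are.

Things in the scene. Friction and masses are not known exactly. Their poses are not given: they have to be found in the camera images.
- band (a point): Middle of the clear opening of the loose steel repair band (about 120 g), an upright ring 43 mm outside, 37 mm inside, 16 mm wide; 22.5 mm above its underside. x = ring axis, pointing to the side that goes onto the stub first; z up. With the screw slack it passes a stub 31 mm across the barbs with about 2 mm to spare all round. Let go on the stub, it drops about 4 mm and hangs upright.
- key_grip (a point): Middle of the orange key: a square block, 20 mm across the flats (its x and y axes), 26 mm tall, 42 mm above the band point. Gripped across opposite flats it also carries the band. All else of the band is at least 20 mm below this point. Turning about the vertical has 0.06 N m of friction, which also keeps the band from swinging about the key as it is carried.
- screw (a point): Top of the worm housing (15 x 16 mm, 24 mm tall) on the ring's right (-y) side, on the upright screw axis 29 mm from the ring's axis. Clockwise from above tightens; a radian lifts the saddle 1.8 mm. How far it is in differs each time: 4.0 to 5.0 rad are needed, in several grips, until it comes up hard at a stop, where the torque climbs past 0.25 N m within some 0.3 rad.
- saddle: Black rubber saddle inside the bottom of the band; the screw moves it up to press the stub against the top of the band. Its origin lies on the ring's axis at the start within 1.2 mm, and rises with the screw.
- clamp: The repair band as a whole with key and saddle; origin under the middle of the ring, axes as for the band point.
- stub_seat (a point): Where the band's middle belongs: on the axis of the red outlet's stub, 8 mm in front of the red collar's face, 70 mm above the bench. x axis along the stub into the outlet, the way the band slides on. The land here is 29 mm in diameter and 24 mm long, black bleed hole on top. Tightening turns the band's far side onto the collar: hold the key up to it.
- stub_tip (a point): Free end of the red outlet's stub, on its axis, 40 mm in front of the seat. Two conical brass barbs, each 31 mm at its largest, lie between this tip (23 mm in diameter) and the land.
- outlet_red: Fixed aluminium outlet block 85 x 85 x 78 mm with a red collar (40 mm diameter, top 90 mm above the bench, its highest part) and the brass barbed stub pointing to the robot's side; origin on the bench under the collar's face.
- outlet_blue: The same outlet with a blue collar; it is sound and stays as it is.
- rack_slot (a point): Floor of the slot in the fixed blue plastic rack (52 x 60 mm) in which the band stands; 6 mm above the bench. The slot's walls rise 14 mm above this floor with about 1 mm of play each side of the band: lift it straight up by 20 mm or more. Standing in it the band point is 28.5 mm and the middle of the key 70.5 mm above the bench.
- oil_bottle: Bystander: white bottle with red cap, 48 mm diameter, 110 mm tall, origin at its underside.
- silencer: Bystander: brass silencer standing on end, 26 mm diameter, 50 mm tall, origin at its underside.
- valve: Bystander: loose solenoid valve 40 x 70 mm, 56 mm tall, origin at its underside.
- screwdriver: Bystander: screwdriver lying on the bench.
- spanner: Bystander: spanner lying on the bench.

How it is judged:
On the way, in this order (a step that is already met when the one before it is completed fails the run):
1. the band is over the barbs, on the land of the red stub, up to the collar (x of band in the frame of stub_seat between -0.005 and 0.004 m and distance between band and stub_seat below 0.009 m and angle between the x axis of band and the x axis of stub_seat, either way round below 0.3 rad), for 0.2 s.
2. the screw is tightened until the saddle grips the stub (contact force between saddle and outlet_red above 8 N), for 0.2 s.
At the end, for the whole second after the job is handed in: The band is on the red stub against the collar: its middle at most 5 mm short of the seat and 4 mm past it along the stub, within 9 mm of it, square within 0.2 rad, key upright within 0.4 rad, the saddle pressing on the stub with over 8 N, at rest (x of band in the frame of stub_seat between -0.005 and 0.004 m and distance between band and stub_seat below 0.009 m and angle between the x axis of band and the x axis of stub_seat, either way round below 0.2 rad and contact force between saddle and outlet_red above 8 N and linear speed of clamp below 0.02 m/s and angle between band's own z axis and vertical below 0.4 rad); the robot touches nothing.
It fails at once if another thing on the bench is shoved more than 30 mm (distance of any of oil_bottle, silencer, valve, screwdriver, spanner from where it was at the start of the episode above 0.03 m).
It fails at once if the band is pressed on the blue outlet (contact force between clamp and outlet_blue above 8 N).
It also fails if it takes over 72 s, if anything falls off the work surface, if the arm or the gripper's body presses on something with over 40 N, if the wrist force passes 120 N, or if a joint passes its speed limit or range.

### The arm

A 6-joint arm with a two-finger parallel gripper is mounted at the origin on the work surface. World frame = base frame: x ahead of the robot, y to its left, z up, the work surface at z = 0. Lengths are in m, angles in rad, forces in N, time in s.
With the tool pointing down it reaches from about 0.35 to 0.725 m from the base axis. Payload 4.3 kg.
Tool frame: the origin (TCP) lies on the centre line of the jaws, within the pads' length; the fingertips stand 25 mm ahead of it and the grasp point (between the pads) lies 6 mm ahead of it; z points along the fingers, y is the line along which they close (so a half turn about z gives the same grasp; the last joint's range is limited). The gripper opens to 85 mm and grips with 20 to 120 N. Pads are 22 mm wide; open, the fingers measure 114 mm over their backs; the gripper's body (76 mm by 85 mm) begins 54 mm behind the grasp point. The pads swing forward as they close: fully open they stand 13 mm farther back than shut.
Start: joints at [-1.308, 0.377, 0.081, 1.274, 0, 1.46], TCP at [0.209, -0.536, 0.221] pointing down, gripper open.
Joint ranges: [-2.72, 2.72], [-0.84, 1.66], [-1.02, 1.22], [-1.77, 2.12], [-1.37, 1.28], [-3.14, 3.14]. Speed limits (rad/s): [2.57, 2.57, 3.14, 3.14, 3.14, 3.14].

### API

Orientations are given as a unit quaternion [x, y, z, w].
In Python, from rig import * gives the robot as it stands. The module is installed in compiled form; this text tells all that it offers.
- The arm moves only by the tool carry_out, never from a script. Its argument "deltas" is a list of rows, each an object of numbers: "tx", "ty", "tz": the shift along the tool's x, y, z in mm; "ax", "ay", "az": the turn, a rotation vector about the tool's x, y, z in degrees. A call has 1 to 12 rows; each row is the pose to reach, as a shift and turn from the pose commanded when the call began, along the tool's axes at that moment; what a row does not reach only later rows make up. A row lasts 1/10 s, in which the tool goes at most 50 mm and 8.59 degrees, less where a joint would pass 70% of its speed; a pose out of reach is approached as far as the arm can. A call with a gripper value outside its range is refused whole. "fingers" is the finger opening in mm, from 0 to 85.4, set as the call begins (left out, the last holds). The fingers move at their own pace and stop on an object; the grip force is fixed at half the most. Time passes only in rows, so rows that repeat a pose let the fingers close. It gives the time, the measured TCP pose, the force, the opening and the grip force at its end, in the units of the state.
- state(): the state, without advancing time (a new reading comes with each control period).
- grab_frame(name): name is "scene" or "top"; returns the picture (420x560x3 uint8, red, green, blue); there is no depth.
- camera_params(name): a dict with "K" (3x3 intrinsics, pixels), "distortion" ([k1, k2, p1, p2, k3] as OpenCV has them; the pictures are not rectified), "pose" (4x4, takes a point from camera to world coordinates). Camera axes: x right, y down, z forward; pixel columns grow to the right and rows downward; lengths in m; the calibration is good to about 2 mm. A picture is of the moment at which its call begins. camera_params takes no time and is no camera call.
- hand_in(): hands the job in; it is judged then, once.
Trained networks look in the newest picture that a camera, given by its name, has taken for a name from the list of things; names that differ only in an ending like _2 or _b are one class to them, and where a whole thing is asked for, a point or a joint stands for the part that bears it (a point fixed in the world has none). Each returns a list of dicts, best first, with "confidence" (0 to 1); they miss things now and then, are a little off and sometimes report something else, mostly with a low value. They report only what shows in the picture. A call takes as long as a camera call.
- masks_of(camera, target): "mask" (420x560 bool, what is visible of it) and "pixel" ([row, column] in pixels, amid what is visible of it).
The state is a dict: "t": time; "q": joint angles; "joint_velocities": joint speeds; "joint_efforts": joint torques, N m; "ee_pos": TCP position; "tcp_rot": TCP orientation; "force": force on the tool from outside, world axes, zero at the start; "wrist_torque": the same for the moment, N m; "opening": finger opening in m; "gripper_force": force on a finger pad.
Only numpy, scipy, OpenCV 4.12 (cv2) and the standard library are available. Lean on these libraries where they do the work, as an engineer would, in place of code of your own. Each camera call takes 0.05 s, during which the arm holds its last target. There are 200 camera calls.

## Working session

There is one attempt and no reset: what is moved stays moved. The work goes in short steps, Python scripts to look and compute and a tool call to move; the robot and the scene stay as the last step left them, time stands still between calls to the robot, and variables do not carry over. Pictures are saved under pics/ and viewed, at most 10 in all, crops included, and the job is handed in when it is done.

Besides the shell and the picture viewer there is one more tool, called after "Request:" by a JSON object that holds its "method" and its "body". carry_out: Moves the arm, as the interface text tells. Its arguments: {"type":"object","properties":{"deltas":{"type":"array"},"fingers":{"type":"number"}},"required":["deltas"]}

```bash
mkdir -p pics
cat > h.py <<'E'
from rig import *
import numpy as np, cv2
from scipy.spatial.transform import Rotation as R
def save(c,n):
    im=grab_frame(c); cv2.imwrite('pics/'+n,im[:,:,::-1]); return im
def ray(c,px):
    p=camera_params(c);T=np.array(p['pose'])
    u=cv2.undistortPoints(np.array([[px]],float),np.array(p['K']),np.array(p['distortion']))[0,0]
    d=T[:3,:3]@np.array([u[0],u[1],1]);return T[:3,3],d
def at_z(c,col,row,z):
    o,d=ray(c,(col,row));return o+d*(z-o[2])/d[2]
def proj(c,X):
    p=camera_params(c);T=np.linalg.inv(np.array(p['pose']))
    return cv2.projectPoints(np.array(X,float).reshape(-1,3),cv2.Rodrigues(T[:3,:3])[0],T[:3,3],np.array(p['K']),np.array(p['distortion']))[0][:,0]
E
python3 - <<'E'
from h import *
np.set_printoptions(precision=4,suppress=True)
for c in('scene','top'):
    im=save(c,c+'0.png'); p=camera_params(c); print(c,np.array(p['pose']),p['K'],p['distortion'])
    for n in('band','key_grip','clamp','stub_seat','outlet_red','outlet_blue','rack_slot','oil_bottle','silencer','valve','screwdriver','spanner'):
        r=masks_of(c,n)
        print(n,[(round(x['confidence'],2),np.round(x['pixel']).tolist(),int(x['mask'].sum())) for x in r[:2]])
s=state();print(s['t'],s['ee_pos'],s['tcp_rot'],s['opening'])
E
```

```text
scene [[ 0.4417  0.5913 -0.6747  1.2949]
 [ 0.8971 -0.2871  0.3358 -0.3611]
 [ 0.0048 -0.7536 -0.6573  0.7456]
 [ 0.      0.      0.      1.    ]] [[386.2357   0.     276.6787]
 [  0.     386.2357 206.9343]
 [  0.       0.       1.    ]] [-0.0405  0.      0.      0.      0.    ]
band [(0.62, [216.0, 160.0], 328)]
key_grip []
clamp [(0.77, [215.0, 161.0], 203)]
stub_seat [(0.69, [196.0, 362.0], 1869), (0.6, [264.0, 256.0], 410)]
outlet_red [(0.81, [200.0, 365.0], 1840)]
outlet_blue [(0.6, [227.0, 291.0], 2129)]
rack_slot [(0.75, [227.0, 170.0], 201)]
oil_bottle [(0.81, [263.0, 255.0], 396)]
silencer [(0.46, [236.0, 236.0], 144)]
valve [(0.59, [273.0, 202.0], 655)]
screwdriver [(0.7, [159.0, 356.0], 122)]
spanner [(0.66, [259.0, 132.0], 467), (0.28, [223.0, 292.0], 2144)]
top [[ 0.0103 -0.9988  0.048   0.5286]
 [-0.9999 -0.0101  0.0045 -0.0068]
 [-0.004  -0.0481 -0.9988  1.1897]
 [ 0.      0.      0.      1.    ]] [[488.9612   0.     291.4899]
 [  0.     488.9612 202.0961]
 [  0.       0.       1.    ]] [0.0152 0.     0.     0.     0.    ]
band [(0.78, [255.0, 416.0], 284)]
key_grip [(0.65, [255.0, 426.0], 107)]
clamp [(0.84, [252.0, 416.0], 265), (0.58, [222.0, 455.0], 723)]
stub_seat [(0.81, [185.0, 183.0], 2625), (0.53, [222.0, 457.0], 679)]
outlet_red [(0.65, [184.0, 185.0], 2622)]
outlet_blue [(0.85, [181.0, 281.0], 2481)]
rack_slot [(0.57, [249.0, 407.0], 368)]
oil_bottle [(0.86, [132.0, 348.0], 432)]
silencer []
valve [(0.96, [161.0, 401.0], 504)]
screwdriver [(0.73, [255.0, 149.0], 602)]
spanner [(0.8, [220.0, 457.0], 578)]
1.3 [ 0.2094 -0.5356  0.2213] [0.9827 0.1853 0.     0.0001] 0.08540927654085481
```

View pics/top0.png

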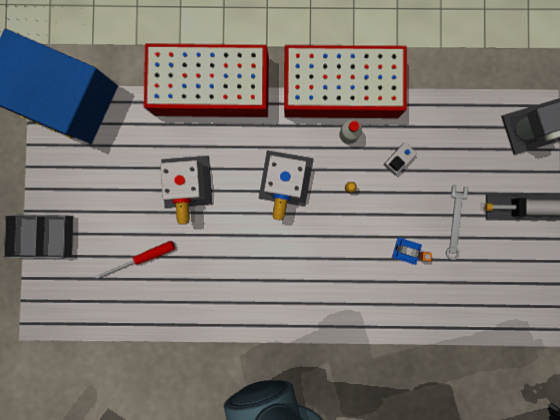

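View pics/scene0.png

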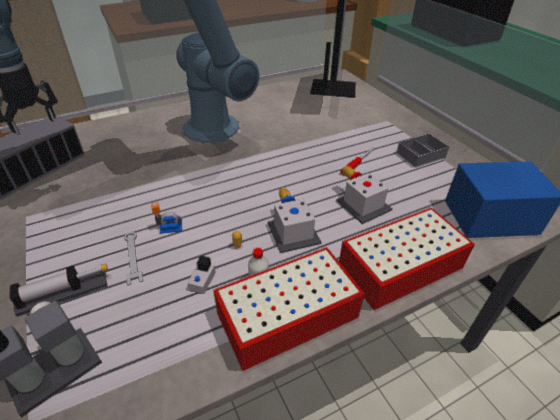

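The top view shows the red outlet near (185,183) with its stub pointing down to about (182,222). The rack is at (407,250) with the orange key at (426,257). The spanner is right of it and the blue outlet is at (285,180). I'll zoom in and measure colours.

Run:
```python
from h import *
im=cv2.imread('pics/top0.png')
a=cv2.resize(im[225:275,380:460],None,fx=7,fy=7,interpolation=cv2.INTER_CUBIC)[:,:400+160]
b=cv2.resize(im[150:230,150:220],None,fx=4.375,fy=4.375,interpolation=cv2.INTER_CUBIC)
c=np.hstack([a[:350],cv2.resize(im[185:235,160:206],None,fx=5.2,fy=7)[:350]])
cv2.imwrite('pics/crop1.png',c[:, :800]);print(c.shape)
hsv=cv2.cvtColor(im,cv2.COLOR_BGR2HSV)
def blob(lo,hi,x0,x1,y0,y1):
    m=cv2.inRange(hsv,lo,hi);k=np.zeros_like(m);k[y0:y1,x0:x1]=m[y0:y1,x0:x1]
    ys,xs=np.nonzero(k);print(len(xs),xs.mean(),ys.mean(),xs.min(),xs.max(),ys.min(),ys.max());return k
k=blob((5,120,120),(20,255,255),415,440,240,270)
print(cv2.minAreaRect(np.argwhere(k)[:,::-1].astype(np.float32)))
k=blob((15,120,60),(30,255,255),165,200,190,230)
for r in range(195,228):
    x=np.nonzero(k[r])[0]
    if len(x):print(r,x.min(),x.max(),end='; ')
```

```text
(350, 799, 3)
53 426.60377358490564 256.0566037735849 423 431 252 261
((427.0, 256.5), (9.0, 8.0), 90.0)
255 182.05490196078432 212.50980392156862 175 188 202 223
202 183 184; 203 176 187; 204 175 187; 205 176 187; 206 176 187; 207 176 188; 208 176 188; 209 176 188; 210 176 188; 211 176 188; 212 176 188; 213 176 188; 214 176 188; 215 177 188; 216 177 188; 217 177 188; 218 177 188; 219 177 188; 220 177 188; 221 178 187; 222 178 187; 223 178 185;
```

View pics/crop1.png

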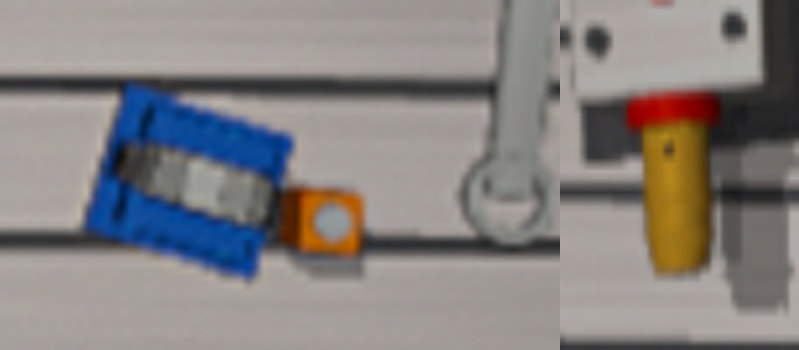

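```bash
cat > fit.py <<'E'
from h import *
from scipy.optimize import minimize
np.set_printoptions(precision=4,suppress=True)
def stubpts(x,y,yaw,prof):
    R_=R.from_euler('z',yaw).as_matrix();a=np.linspace(0,2*np.pi,24)
    return np.vstack([np.c_[np.full(24,-s),r*np.cos(a),r*np.sin(a)] for s,r in prof])@R_.T+[x,y,.07]
P=[(0,.0145),(.026,.0155),(.036,.0155),(.048,.0115)]
def poly(c,pts,off,S,sh):
    p=(proj(c,pts)-off+.5)*S-.5
    m=np.zeros((sh[0]*S,sh[1]*S),np.uint8);cv2.fillPoly(m,[cv2.convexHull(np.round(p*16).astype(np.int32))],1,shift=4)
    return cv2.resize(m.astype(np.float32),(sh[1],sh[0]),interpolation=cv2.INTER_AREA)
if __name__=='__main__':
    print(at_z('top',427.4,256.7,.0835),at_z('top',409.3,251.4,.050))
    im=cv2.imread('pics/top0.png').astype(float)
    off=np.array([160,196]);sub=im[196:236,160:206]
    # yellow: low blue vs green
    sat=np.clip((sub[...,1]-sub[...,0])/70,0,1); sat[:7]=0
    sat[sub[...,1]<60]=0
    def cost(v,show=False):
        m=poly('top',stubpts(v[0],v[1],v[2],P),off,8,sub.shape[:2]); m[:7]=0
        return ((m-sat)**2).sum()
    g0=at_z('top',181.7,203,.085)
    best=min((minimize(cost,[g0[0],g0[1],a],method='Nelder-Mead',options=dict(initial_simplex=[[g0[0],g0[1],a],[g0[0]+.004,g0[1],a],[g0[0],g0[1]+.004,a],[g0[0],g0[1],a+.1]])) for a in(-.15,0,.15)),key=lambda r:r.fun)
    print('stub face',best.x,best.fun,g0)
    x,y,yaw=best.x
    for c in('top','scene'):
        d=np.array([np.cos(yaw),np.sin(yaw),0])
        print(c,[proj(c,np.array([x,y,z])-s*d)[0] for s,z in((0,.07),(.048,.07),(0,.09),(-.085+0,.078))])
    sc=cv2.imread('pics/scene0.png')
    for s in(0,.024,.048): 
        p=poly
    for r in(P,[(0,.02),(-.001,.02)]):
        h=cv2.convexHull(proj('scene',stubpts(x,y,yaw,r)).astype(np.float32))*1
        sc2=None
        hs=[h] if r is P else hs+[h]
    big=cv2.resize(sc[140:220,310:410],None,fx=4,fy=4,interpolation=cv2.INTER_CUBIC)
    tb=cv2.resize(cv2.imread('pics/top0.png')[150:230,150:220],None,fx=4,fy=4,interpolation=cv2.INTER_CUBIC)
    for h in hs: cv2.polylines(big,[np.round((h-[310,140]+.5)*4).astype(np.int32)],True,(0,255,0),1)
    for r in(P,[(0,.02),(-.001,.02)]):
        h=cv2.convexHull(proj('top',stubpts(x,y,yaw,r)).astype(np.float32)); cv2.polylines(tb,[np.round((h-[150,150]+.5)*4).astype(np.int32)],True,(0,255,0),1)
    cv2.imwrite('pics/fit1.png',np.hstack([big,tb]))
E
python3 fit.py
```

```text
[ 0.4621 -0.3085  0.0835] [ 0.4718 -0.2759  0.05  ]
stub face [0.5799 0.2507 0.0757] 32.19686922034438 [0.5772 0.2464 0.085 ]
top [array([181.3523, 202.1216]), array([182.494 , 223.0299]), array([179.3172, 201.6949]), array([178.51  , 164.8718])]
scene [array([354.9309, 176.5444]), array([344.7698, 168.3109]), array([355.8726, 170.9989]), array([374.812 , 190.0444])]
```

View pics/fit1.png

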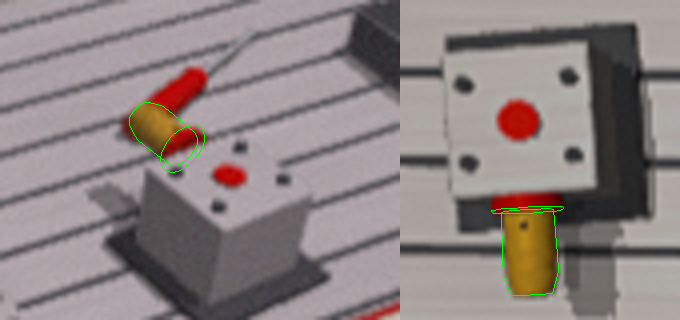

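The green overlay matches the stub and collar in both views. The stub face is at about (0.580, 0.251), yaw 0.075. Next I cross-check the key in the scene view and plan the first move.

```bash
cat >> h.py <<'E'
def plan(p,yaw,turn=None):
    s=state();Rc=R.from_quat(s['tcp_rot']);Rt=R.from_euler('z',yaw)*R.from_quat([1,0,0,0])
    d=Rc.inv().apply(np.array(p)-s['ee_pos'])*1000
    a=np.degrees((Rc.inv()*Rt).as_rotvec())
    print('shift mm',d.round(1),'turn deg',a.round(1),'t',round(s['t'],2),'q',np.round(s['q'],2))
def key():
    "grasp-point readout"
    s=state();Rc=R.from_quat(s['tcp_rot']);x=Rc.as_matrix()[:,0]
    print('t',round(s['t'],2),'grasp',(np.array(s['ee_pos'])+Rc.apply([0,0,.006])).round(4),'yaw',round(float(np.arctan2(x[1],x[0])),3),'F',np.round(s['force'],1),'M',np.round(s['wrist_torque'],2),'open',round(s['opening']*1000,1),'gf',round(s['gripper_force'],1),'q6',round(s['q'][5],3))
E
python3 - <<'E'
from h import *
sc=cv2.imread('pics/scene0.png');hsv=cv2.cvtColor(sc,cv2.COLOR_BGR2HSV)
m=cv2.inRange(hsv,(5,120,100),(20,255,255))[195:235,140:175];ys,xs=np.nonzero(m);print(xs.mean()+140,ys.mean()+195,xs.min()+140,xs.max()+140,ys.min()+195,ys.max()+195)
def box(x,y,yaw,z0,z1,h=.01):
    c=np.array([[sx*h,sy*h,z] for sx in(-1,1) for sy in(-1,1) for z in(z0,z1)]);c[:,:2]=c[:,:2]@R.from_euler('z',yaw).as_matrix()[:2,:2].T;return c+[x,y,0]
for c in('scene','top'):
    P=proj(c,box(.4621,-.3085,0,.0575,.0835));print(c,P.min(0),P.max(0),proj(c,[.4621,-.3085,.0705]))
big=cv2.resize(sc[190:240,135:190],None,fx=8,fy=8,interpolation=cv2.INTER_CUBIC)
for yw,col in((0,(0,255,0)),):
    h=cv2.convexHull(proj('scene',box(.4621,-.3085,yw,.0575,.0835)).astype(np.float32));cv2.polylines(big,[np.round((h-[135,190]+.5)*8).astype(np.int32)],True,col,1)
cv2.imwrite('pics/key1.png',big)
plan([.4621,-.3085,.18],-np.pi/2-.03)
E
```

```text
155.1492537313433 208.65671641791045 151 159 203 213
scene [149.29394025 200.436987  ] [160.44818749 214.40773978] [[154.89521128 207.41263393]]
top [419.90756786 251.56581833] [431.86408871 261.22179156] [[425.81198331 256.33436895]]
shift mm [ 318.  -119.4   41.3] turn deg [  0.   -0.  113.1] t 1.3 q [-1.31  0.38  0.08  1.27  0.    1.46]
```

View pics/key1.png

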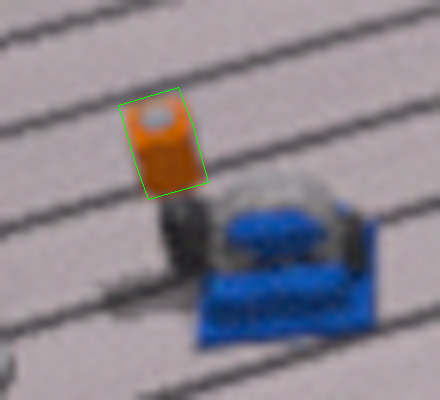

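The projected key box fits the orange block in the scene view at crop (165,143), and its flats are aligned with the world axes. I move over it now, unwinding the wrist.

Request:
{"method": "carry_out", "body": {"deltas": [{"tx": 318,"ty": -119,"tz": 30,"az": -100},{"tx": 318,"ty": -119,"tz": 30,"az": -100},{"tx": 318,"ty": -119,"tz": 30,"az": -100},{"tx": 318,"ty": -119,"tz": 30,"az": -100},{"tx": 318,"ty": -119,"tz": 30,"az": -100},{"tx": 318,"ty": -119,"tz": 30,"az": -100},{"tx": 318,"ty": -119,"tz": 30,"az": -100},{"tx": 318,"ty": -119,"tz": 30,"az": -100},{"tx": 318,"ty": -119,"tz": 30,"az": -100},{"tx": 318,"ty": -119,"tz": 30,"az": -100},{"tx": 318,"ty": -119,"tz": 30,"az": -100},{"tx": 318,"ty": -119,"tz": 30,"az": -100}]}}

```text
invalid input
```

Request:
{"method": "carry_out", "body": {"deltas": [{"az": -100},{"az": -100},{"az": -100},{"az": -100},{"az": -100},{"az": -100},{"az": -100},{"az": -100},{"az": -100},{"az": -100},{"az": -100},{"az": -100}]}}

```text
invalid input
```

```bash
python3 -c "
from h import *
plan([.4621,-.3085,.0795],-np.pi/2);key()"
```

```text
shift mm [ 318.  -119.5  141.8] turn deg [  0.   -0.  111.4] t 1.3 q [-1.31  0.38  0.08  1.27  0.    1.46]
t 1.3 grasp [ 0.2094 -0.5356  0.2153] yaw 0.373 F [ 1.1 -0.2  0.5] M [ 0.01 -0.02 -0.01] open 85.4 gf 0.0 q6 1.46
```

Request:
{"method": "carry_out", "body": {"deltas": [{"tx": 40,"ty": -15,"tz": 4,"ax": 0,"ay": 0,"az": -8},{"tx": 80,"ty": -30,"tz": 8,"ax": 0,"ay": 0,"az": -16}], "fingers": 85}}

```text
t: 1.5
ee_pos: [0.2731, -0.4787, 0.2132]
tcp_rot: [0.947, 0.322, 0.0, 0.0]
force: [1.4, 0.2, 0.8]
opening: 0.0853
gripper_force: 0.0
```

Request:
{"method": "carry_out", "body": {"deltas": [{"tx": 195,"ty": -154,"tz": 25,"ax": 0,"ay": 0,"az": -100},{"tx": 195,"ty": -154,"tz": 25,"ax": 0,"ay": 0,"az": -100},{"tx": 195,"ty": -154,"tz": 25,"ax": 0,"ay": 0,"az": -100},{"tx": 195,"ty": -154,"tz": 25,"ax": 0,"ay": 0,"az": -100},{"tx": 195,"ty": -154,"tz": 25,"ax": 0,"ay": 0,"az": -100},{"tx": 195,"ty": -154,"tz": 25,"ax": 0,"ay": 0,"az": -100},{"tx": 195,"ty": -154,"tz": 25,"ax": 0,"ay": 0,"az": -100},{"tx": 195,"ty": -154,"tz": 25,"ax": 0,"ay": 0,"az": -100},{"tx": 195,"ty": -154,"tz": 25,"ax": 0,"ay": 0,"az": -100},{"tx": 195,"ty": -154,"tz": 25,"ax": 0,"ay": 0,"az": -100},{"tx": 195,"ty": -154,"tz": 25,"ax": 0,"ay": 0,"az": -100},{"tx": 195,"ty": -154,"tz": 25,"ax": 0,"ay": 0,"az": -100}]}}

```text
t: 2.7
ee_pos: [0.3346, -0.2377, 0.1885]
tcp_rot: [0.361, 0.932, -0.0, 0.0]
force: [-0.3, 0.1, -0.4]
opening: 0.0855
gripper_force: 0.0
```

```bash
python3 -c "
from h import *
plan([.4621,-.3085,.0795],-np.pi/2);key()"
```

```text
shift mm [-141.8   33.6  109. ] turn deg [  -0.     0.  -132.4] t 2.7 q [-0.77  0.06 -0.41  1.1  -0.   -0.03]
t 2.7 grasp [ 0.3346 -0.2377  0.1825] yaw 2.402 F [-0.3  0.1 -0.4] M [ 0.03  0.01 -0.04] open 85.5 gf 0.0 q6 -0.033
```

Request:
{"method": "carry_out", "body": {"deltas": [{"tx": -142,"ty": 34,"tz": 40,"ax": 0,"ay": 0,"az": -132},{"tx": -142,"ty": 34,"tz": 40,"ax": 0,"ay": 0,"az": -132},{"tx": -142,"ty": 34,"tz": 40,"ax": 0,"ay": 0,"az": -132},{"tx": -142,"ty": 34,"tz": 40,"ax": 0,"ay": 0,"az": -132},{"tx": -142,"ty": 34,"tz": 40,"ax": 0,"ay": 0,"az": -132},{"tx": -142,"ty": 34,"tz": 40,"ax": 0,"ay": 0,"az": -132},{"tx": -142,"ty": 34,"tz": 40,"ax": 0,"ay": 0,"az": -132},{"tx": -142,"ty": 34,"tz": 40,"ax": 0,"ay": 0,"az": -132},{"tx": -142,"ty": 34,"tz": 40,"ax": 0,"ay": 0,"az": -132},{"tx": -142,"ty": 34,"tz": 40,"ax": 0,"ay": 0,"az": -132},{"tx": -142,"ty": 34,"tz": 40,"ax": 0,"ay": 0,"az": -132},{"tx": -142,"ty": 34,"tz": 40,"ax": 0,"ay": 0,"az": -132}]}}

```text
t: 3.9
ee_pos: [0.4621, -0.3089, 0.1483]
tcp_rot: [-0.506, 0.862, -0.0, -0.0]
force: [-0.1, 0.3, 0.1]
opening: 0.0851
gripper_force: 0.0
```

```bash
python3 -c "
from h import *
plan([.4621,-.3085,.0795],-np.pi/2);key()"
```

```text
shift mm [-0.4  0.2 68.8] turn deg [ -0.   -0.  -29.2] t 3.9 q [-0.7   0.37 -0.12  1.08 -0.   -1.77]
t 3.9 grasp [ 0.4621 -0.3089  0.1423] yaw -2.08 F [-0.1  0.3  0.1] M [ 0.06 -0.05 -0.01] open 85.1 gf 0.0 q6 -1.765
```

Request:
{"method": "carry_out", "body": {"deltas": [{"tx": 0,"ty": 0,"tz": 0,"ax": 0,"ay": 0,"az": -8},{"tx": 0,"ty": 0,"tz": 0,"ax": 0,"ay": 0,"az": -16},{"tx": 0,"ty": 0,"tz": 0,"ax": 0,"ay": 0,"az": -24},{"tx": 0,"ty": 0,"tz": 10,"ax": 0,"ay": 0,"az": -29},{"tx": 0,"ty": 0,"tz": 25,"ax": 0,"ay": 0,"az": -29},{"tx": 0,"ty": 0,"tz": 40,"ax": 0,"ay": 0,"az": -29},{"tx": 0,"ty": 0,"tz": 55,"ax": 0,"ay": 0,"az": -29},{"tx": 0,"ty": 0,"tz": 65,"ax": 0,"ay": 0,"az": -29},{"tx": 0,"ty": 0,"tz": 69,"ax": 0,"ay": 0,"az": -29},{"tx": 0,"ty": 0,"tz": 69,"ax": 0,"ay": 0,"az": -29}]}}

```text
t: 4.9
ee_pos: [0.4618, -0.3087, 0.079]
tcp_rot: [-0.704, 0.71, 0.0, -0.0]
force: [-0.3, 0.5, 0.1]
opening: 0.0851
gripper_force: 0.0
```

Request:
{"method": "carry_out", "body": {"deltas": [{"tx": 0,"ty": 0,"tz": 0,"ax": 0,"ay": 0,"az": 0},{"tx": 0,"ty": 0,"tz": 0,"ax": 0,"ay": 0,"az": 0},{"tx": 0,"ty": 0,"tz": 0,"ax": 0,"ay": 0,"az": 0},{"tx": 0,"ty": 0,"tz": 0,"ax": 0,"ay": 0,"az": 0},{"tx": 0,"ty": 0,"tz": 0,"ax": 0,"ay": 0,"az": 0},{"tx": 0,"ty": 0,"tz": 0,"ax": 0,"ay": 0,"az": 0},{"tx": 0,"ty": 0,"tz": 0,"ax": 0,"ay": 0,"az": 0},{"tx": 0,"ty": 0,"tz": 0,"ax": 0,"ay": 0,"az": 0}], "fingers": 10}}

```text
t: 5.7
ee_pos: [0.462, -0.3089, 0.0793]
tcp_rot: [-0.704, 0.71, -0.0, -0.0]
force: [-0.1, -0.6, 0.1]
opening: 0.0099
gripper_force: 0.0
```

```bash
python3 -c "
from h import *
key()"
```

```text
t 5.7 grasp [ 0.462  -0.3089  0.0733] yaw -1.58 F [-0.1 -0.6  0.1] M [ 0.   -0.03  0.01] open 9.9 gf 0.0 q6 -2.265
```

Run:
```python
from h import *
a=save('scene','s1.png');b=save('top','t1.png')
A=cv2.resize(a[140:260,100:220],None,fx=3.3,fy=3.3,interpolation=cv2.INTER_CUBIC);B=cv2.resize(b[205:285,370:450],None,fx=4.95,fy=4.95,interpolation=cv2.INTER_CUBIC)
cv2.imwrite('pics/miss.png',np.hstack([A,B])[:,:,::-1])
print(proj('scene',[.462,-.3089,.0733]),proj('top',[.462,-.3089,.0733]))
```

```text
[[154.52418654 206.63980132]] [[426.32329337 256.45824775]]
```

View pics/miss.png

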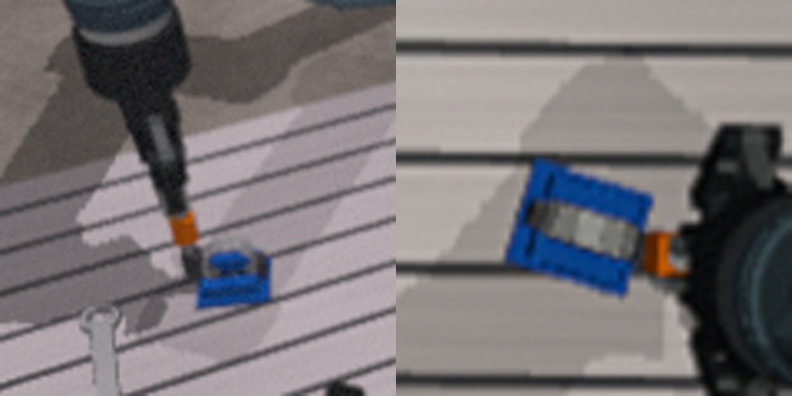

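The picture shows the closed fingers at scene crop (172,200), ending at the key's top edge with the key still free. So the fingers are not around the key. I'll check numerically what the vertical line over the key looks like, and what is occluded.

Run:
```python
from h import *
for c,f,roi in(('scene','s1.png',(195,235,140,175)),('top','t1.png',(240,270,410,445))):
    im=cv2.imread('pics/'+f);o=cv2.imread('pics/'+c+'0.png')
    for n,i in(('now',im),('was',o)):
        m=cv2.inRange(cv2.cvtColor(i,cv2.COLOR_BGR2HSV),(5,120,100),(20,255,255))[roi[0]:roi[1],roi[2]:roi[3]]
        ys,xs=np.nonzero(m);print(c,n,len(xs),xs.min()+roi[2],xs.max()+roi[2],ys.min()+roi[0],ys.max()+roi[0])
    g=im.astype(int).sum(2)
    for z in(.0543,.07,.0835,.10,.12,.14,.16,.2,.25):
        p=proj(c,[.462,-.3089,z])[0];r=int(round(p[1]));row=g[r]
        print(z,p.round(1),end=' dark cols ')
        cs=[k for k in range(int(p[0])-25,int(p[0])+26) if 0<=k<560 and row[k]<200];print((cs[0],cs[-1]) if cs else None)
for n in ('key_grip','clamp'):
    print(n,[(x['confidence'],x['pixel'],x['mask'].sum()) for x in masks_of('top',n)])
```

```text
scene now 59 152 159 204 213
scene was 67 151 159 203 213
0.0543 [156. 212.] dark cols (154, 154)
0.07 [154.8 207.6] dark cols (154, 155)
0.0835 [153.7 203.7] dark cols (151, 154)
0.1 [152.5 198.9] dark cols (149, 155)
0.12 [150.9 193. ] dark cols (146, 155)
0.14 [149.2 186.9] dark cols (143, 155)
0.16 [147.6 180.6] dark cols (140, 154)
0.2 [144.1 167.5] dark cols (128, 151)
0.25 [139.5 150.1] dark cols (122, 155)
top now 24 422 426 252 260
top was 56 422 431 252 261
0.0543 [424.1 255.9] dark cols (407, 449)
0.07 [425.9 256.4] dark cols (407, 450)
0.0835 [427.6 256.7] dark cols (409, 452)
0.1 [429.6 257.2] dark cols (409, 453)
0.12 [432.2 257.8] dark cols (413, 453)
0.14 [434.8 258.4] dark cols (413, 459)
0.16 [437.6 259.1] dark cols (415, 462)
0.2 [443.5 260.4] dark cols (421, 468)
0.25 [451.5 262.3] dark cols (426, 476)
key_grip [(0.37, [254.0, 423.5], np.int64(58))]
clamp [(0.71, [253.1, 410.2], np.int64(204))]
```

Run:
```python
from h import *
o=[]
for c,f,(r0,c0) in(('scene','s1.png',(175,133)),('top','t1.png',(232,408))):
    im=cv2.imread('pics/'+f)[r0:r0+48,c0:c0+40]
    b=cv2.resize(im,None,fx=10,fy=10,interpolation=cv2.INTER_CUBIC)
    b=cv2.convertScaleAbs(b,alpha=1.5,beta=30)
    for z in(.0543,.0835,.11):
        q=proj(c,[[.462,-.3089,z]])[0];cv2.circle(b,tuple(np.round((q-[c0,r0]+.5)*10).astype(int)),4,(0,255,0),-1)
    o.append(b)
cv2.imwrite('pics/miss2.png',np.hstack(o))
```

```text
(no output)
```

View pics/miss2.png

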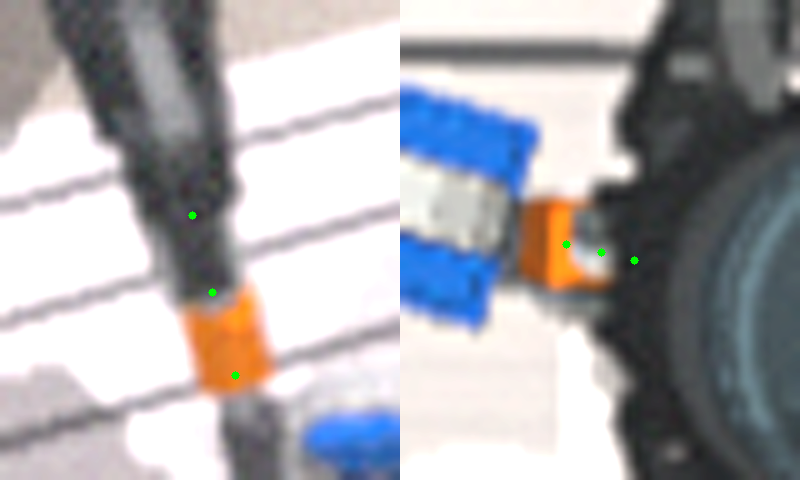

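The closed fingertips end right at the key's top (scene crop (210,295)). They stand about 30 mm higher than planned, and nothing was touched. I'll open, go down 29 mm and close again.

Request:
{"method": "carry_out", "body": {"deltas": [{"tx": 0,"ty": 0,"tz": -15,"ax": 0,"ay": 0,"az": 0},{"tx": 0,"ty": 0,"tz": -15,"ax": 0,"ay": 0,"az": 0},{"tx": 0,"ty": 0,"tz": -15,"ax": 0,"ay": 0,"az": 0},{"tx": 0,"ty": 0,"tz": -15,"ax": 0,"ay": 0,"az": 0},{"tx": 0,"ty": 0,"tz": -15,"ax": 0,"ay": 0,"az": 0},{"tx": 0,"ty": 0,"tz": -15,"ax": 0,"ay": 0,"az": 0},{"tx": 0,"ty": 0,"tz": 0,"ax": 0,"ay": 0,"az": 0},{"tx": 0,"ty": 0,"tz": 10,"ax": 0,"ay": 0,"az": 0},{"tx": 0,"ty": 0,"tz": 20,"ax": 0,"ay": 0,"az": 0},{"tx": 0,"ty": 0,"tz": 29,"ax": 0,"ay": 0,"az": 0},{"tx": 0,"ty": 0,"tz": 29,"ax": 0,"ay": 0,"az": 0}], "fingers": 85}}

```text
t: 7.0
ee_pos: [0.461, -0.308, 0.0486]
tcp_rot: [-0.704, 0.71, 0.001, -0.0]
force: [-0.6, -0.3, 0.4]
opening: 0.0853
gripper_force: 0.0
```

Request:
{"method": "carry_out", "body": {"deltas": [{"tx": 0,"ty": 0,"tz": 0,"ax": 0,"ay": 0,"az": 0},{"tx": 0,"ty": 0,"tz": 0,"ax": 0,"ay": 0,"az": 0},{"tx": 0,"ty": 0,"tz": 0,"ax": 0,"ay": 0,"az": 0},{"tx": 0,"ty": 0,"tz": 0,"ax": 0,"ay": 0,"az": 0},{"tx": 0,"ty": 0,"tz": 0,"ax": 0,"ay": 0,"az": 0},{"tx": 0,"ty": 0,"tz": 0,"ax": 0,"ay": 0,"az": 0},{"tx": 0,"ty": 0,"tz": 0,"ax": 0,"ay": 0,"az": 0},{"tx": 0,"ty": 0,"tz": 0,"ax": 0,"ay": 0,"az": 0}], "fingers": 10}}

```text
t: 7.8
ee_pos: [0.4626, -0.3094, 0.0508]
tcp_rot: [-0.704, 0.71, -0.001, 0.0]
force: [1.0, -0.2, 3.5]
opening: 0.0187
gripper_force: 58.0
```

```bash
python3 -c "
from h import *
key()"
```

```text
t 7.8 grasp [ 0.4626 -0.3094  0.0448] yaw -1.58 F [ 1.  -0.2  3.5] M [-0.07 -0.22 -0.03] open 18.7 gf 58.0 q6 -2.265
```

Request:
{"method": "carry_out", "body": {"deltas": [{"tx": 0,"ty": 0,"tz": -5,"ax": 0,"ay": 0,"az": 0},{"tx": 0,"ty": 0,"tz": -12,"ax": 0,"ay": 0,"az": 0},{"tx": 0,"ty": 0,"tz": -20,"ax": 0,"ay": 0,"az": 0},{"tx": 0,"ty": 0,"tz": -30,"ax": 0,"ay": 0,"az": 0},{"tx": 0,"ty": 0,"tz": -45,"ax": 0,"ay": 0,"az": 0},{"tx": 0,"ty": 0,"tz": -60,"ax": 0,"ay": 0,"az": 0},{"tx": 0,"ty": 0,"tz": -80,"ax": 0,"ay": 0,"az": 0},{"tx": 0,"ty": 0,"tz": -100,"ax": 0,"ay": 0,"az": 0},{"tx": 0,"ty": 0,"tz": -120,"ax": 0,"ay": 0,"az": 0},{"tx": 0,"ty": 0,"tz": -130,"ax": 0,"ay": 0,"az": 0},{"tx": 0,"ty": 0,"tz": -130,"ax": 0,"ay": 0,"az": 0}]}}

```text
t: 8.9
ee_pos: [0.4628, -0.3096, 0.1822]
tcp_rot: [-0.704, 0.71, -0.002, 0.0]
force: [0.4, -1.0, -1.5]
opening: 0.0195
gripper_force: 57.4
```

Run:
```python
from h import *
key();save('scene','s2.png')
for n in('key_grip','band','clamp'): print(n,[(round(x['confidence'],2),np.round(x['pixel'],1),x['mask'].sum()) for x in masks_of('scene',n)])
p=state()['ee_pos'];print(proj('scene',[p[0],p[1],.2005]))
im=cv2.imread('pics/s2.png');m=cv2.inRange(cv2.cvtColor(im,cv2.COLOR_BGR2HSV),(5,120,100),(20,255,255))[140:200,120:175];ys,xs=np.nonzero(m);print(len(xs),xs.min()+120,xs.max()+120,ys.min()+140,ys.max()+140)
# pre-seat and seat plans: band yaw .0757 ; band yaw in rack -.285 -> gripper yaw change
yaw=-1.58+.0757+.285
u=np.array([np.cos(.0757),np.sin(.0757)]);v=np.array([-u[1],u[0]])
seat=np.array([.5799,.2507])-.008*u
pre=seat-.070*u-.029*v;print(pre,seat-.029*v,yaw)
plan([*pre,p[2]],yaw)
```

```text
t 8.9 grasp [ 0.4628 -0.3096  0.1762] yaw -1.58 F [ 0.4 -1.  -1.5] M [-0.02  0.06 -0.02] open 19.5 gf 57.4 q6 -2.265
key_grip [(0.73, array([259.4, 132.1]), np.int64(487))]
band [(0.83, array([174.3, 156.5]), np.int64(295))]
clamp [(0.8, array([182.1, 154.7]), np.int64(312))]
[[144.2283493  167.13190648]]Traceback (most recent call last):
  File "<stdin>", line 5, in <module>
    return umr_minimum(a, axis, None, out, keepdims, initial, where)
ValueError: zero-size array to reduction operation minimum which has no identity
```

Run:
```python
from h import *
s=state();p=s['ee_pos']
m=masks_of('scene','band')[0]['mask'];ys,xs=np.nonzero(m);print('band box',xs.min(),xs.max(),ys.min(),ys.max())
a=np.linspace(0,6.28,40)
for dz in(.12,.13,.14):
    yaw=-.285;u=np.array([np.cos(yaw),np.sin(yaw),0]);v=np.array([-u[1],u[0],0]);c=np.array([p[0],p[1],.0285+dz])+.029*v
    pts=np.array([c+sx*u+.0215*(np.cos(t)*v+np.sin(t)*np.array([0,0,1])) for t in a for sx in(-.008,.008)]);P=proj('scene',pts);print(dz,P.min(0),P.max(0))
yaw=-1.58+.0757+.285
u=np.array([np.cos(.0757),np.sin(.0757)]);v=np.array([-u[1],u[0]])
seat=np.array([.5799,.2507])-.008*u
pre=seat-.070*u-.029*v;print(pre,seat-.029*v,yaw)
plan([*pre,p[2]],yaw)
```

```text
band box 144 172 172 189
0.12 [151.33618059 174.07324296] [169.2109699 191.4190299]
0.13 [150.50823443 170.83964906] [168.51944667 188.34877393]
0.14 [149.66979389 167.56255208] [167.81934738 185.23754689]
[0.50431659 0.21588409] [0.57411611 0.22117803] -1.2193
shift mm [-524.6  -38.3    0.7] turn deg [  0.1   0.1 -20.6] t 9.15 q [-0.7   0.35 -0.06  1.16 -0.   -2.27]
```

Request:
{"method": "carry_out", "body": {"deltas": [{"tx": -20,"ty": -2,"tz": 0,"ax": 0,"ay": 0,"az": -1},{"tx": -55,"ty": -4,"tz": 0,"ax": 0,"ay": 0,"az": -3},{"tx": -95,"ty": -7,"tz": 0,"ax": 0,"ay": 0,"az": -5},{"tx": -140,"ty": -10,"tz": 0,"ax": 0,"ay": 0,"az": -7},{"tx": -185,"ty": -14,"tz": 0,"ax": 0,"ay": 0,"az": -9},{"tx": -230,"ty": -17,"tz": 0,"ax": 0,"ay": 0,"az": -11},{"tx": -275,"ty": -20,"tz": 0,"ax": 0,"ay": 0,"az": -13},{"tx": -320,"ty": -23,"tz": 0,"ax": 0,"ay": 0,"az": -15},{"tx": -365,"ty": -27,"tz": 0,"ax": 0,"ay": 0,"az": -17},{"tx": -405,"ty": -30,"tz": 0,"ax": 0,"ay": 0,"az": -18},{"tx": -440,"ty": -32,"tz": 0,"ax": 0,"ay": 0,"az": -19},{"tx": -470,"ty": -34,"tz": 0,"ax": 0,"ay": 0,"az": -20}]}}

```text
t: 10.35
ee_pos: [0.4994, 0.1627, 0.1794]
tcp_rot: [0.817, -0.576, -0.001, 0.001]
force: [0.3, 0.0, -1.5]
opening: 0.0191
gripper_force: 57.5
```

Request:
{"method": "carry_out", "body": {"deltas": [{"tx": -28,"ty": -12,"tz": 0,"ax": 0,"ay": 0,"az": 0},{"tx": -45,"ty": -19,"tz": 0,"ax": 0,"ay": 0,"az": 0},{"tx": -51,"ty": -21,"tz": 0,"ax": 0,"ay": 0,"az": 0},{"tx": -51,"ty": -21,"tz": 0,"ax": 0,"ay": 0,"az": 0},{"tx": -51,"ty": -21,"tz": 0,"ax": 0,"ay": 0,"az": 0}]}}

```text
t: 10.85
ee_pos: [0.5026, 0.215, 0.1798]
tcp_rot: [0.816, -0.577, -0.0, 0.001]
force: [0.2, 1.0, -1.2]
opening: 0.0191
gripper_force: 57.5
```

```bash
cat > look.py <<'E'
from h import *
import sys
np.set_printoptions(precision=4,suppress=True)
x0,y0,yw=.5799,.2507,.0757
if __name__=='__main__':
    key();s=state();p=np.array(s['ee_pos'])
    n=sys.argv[1];o=[]
    t=save('top','t_'+n);sc=save('scene','s_'+n)
    B=cv2.resize(t[180:245,155:235],None,fx=5,fy=5,interpolation=cv2.INTER_CUBIC)
    A=cv2.resize(sc[120:220,300:380],None,fx=5,fy=5,interpolation=cv2.INTER_CUBIC)
    out=np.zeros((500,800,3),np.uint8);out[:A.shape[0],:400]=A;out[:B.shape[0],400:]=B
    # expected ring outline from gripper
    yaw=.0757;u=np.array([np.cos(yaw),np.sin(yaw),0]);v=np.array([-u[1],u[0],0]);c=np.array([p[0],p[1],p[2]+.02-.042])+.029*v
    print('ring expected',c)
    a=np.linspace(0,6.28,40)
    for sx in(-.008,.008):
        pts=np.array([c+sx*u+.0215*(np.cos(q)*v+np.sin(q)*np.array([0,0,1])) for q in a])
        for cam,off,ox in(('scene',(300,120),0),('top',(155,180),400)):
            h=np.round((proj(cam,pts)-off+.5)*5).astype(np.int32)+[ox,0];cv2.polylines(out,[h],True,(0,255,0),1)
    cv2.imwrite('pics/'+n,out[:,:,::-1])
    seat=np.array([x0,y0])-.008*u[:2]
    pre=seat-.070*u[:2]-.029*v[:2]
    plan([*pre,.112-.02],-1.58+.0757+.285)
E
python3 look.py pre1.png
```

```text
t 10.85 grasp [0.5026 0.215  0.1738] yaw -1.231 F [ 0.2  1.  -1.2] M [-0.05 -0.01  0.03] open 19.1 gf 57.5 q6 -1.622
ring expected [0.5005 0.2439 0.1578]
shift mm [-0.6 -1.8 88.1] turn deg [ 0.  -0.  -0.7] t 10.95 q [ 0.29  0.34 -0.09  1.15 -0.   -1.62]
```

Request:
{"method": "carry_out", "body": {"deltas": [{"tx": 0,"ty": -2,"tz": 20,"ax": 0,"ay": 0,"az": -0.7},{"tx": 0,"ty": -2,"tz": 45,"ax": 0,"ay": 0,"az": -0.7},{"tx": 0,"ty": -2,"tz": 70,"ax": 0,"ay": 0,"az": -0.7},{"tx": 0,"ty": -2,"tz": 83,"ax": 0,"ay": 0,"az": -0.7},{"tx": 0,"ty": -2,"tz": 87,"ax": 0,"ay": 0,"az": -0.7},{"tx": 0,"ty": -2,"tz": 87,"ax": 0,"ay": 0,"az": -0.7}]}}

```text
t: 11.55
ee_pos: [0.5046, 0.2157, 0.093]
tcp_rot: [0.82, -0.573, -0.0, 0.0]
force: [-0.5, -1.0, -1.9]
opening: 0.0193
gripper_force: 57.6
```

```bash
python3 look.py pre2.png
```

```text
t 11.55 grasp [0.5046 0.2157 0.087 ] yaw -1.22 F [-0.5 -1.  -1.9] M [-0.   -0.06 -0.03] open 19.3 gf 57.6 q6 -1.634
ring expected [0.5024 0.2446 0.071 ]
shift mm [-0.   1.5  2.3] turn deg [-0.1 -0.   0. ] t 11.65 q [ 0.29  0.4  -0.23  0.94 -0.   -1.63]
```

View pics/pre2.png

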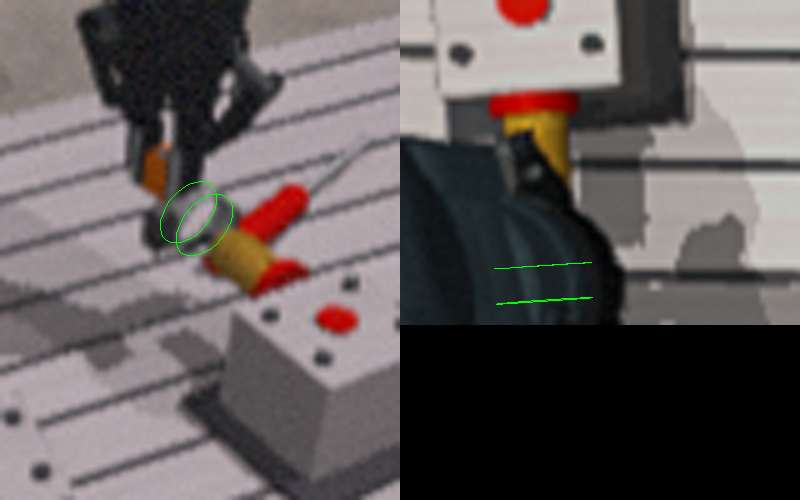

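The scene picture shows the ring at crop (190,215), lined up just in front of the stub tip at (225,245), with my predicted outline over it. I'll slide on in small steps, watching the force.

Request:
{"method": "carry_out", "body": {"deltas": [{"tx": 1.5,"ty": -5,"tz": 1,"ax": 0,"ay": 0,"az": 0},{"tx": 3,"ty": -10.5,"tz": 1,"ax": 0,"ay": 0,"az": 0},{"tx": 4.5,"ty": -16,"tz": 1,"ax": 0,"ay": 0,"az": 0},{"tx": 6,"ty": -21,"tz": 1,"ax": 0,"ay": 0,"az": 0},{"tx": 7.5,"ty": -26,"tz": 1,"ax": 0,"ay": 0,"az": 0},{"tx": 8.5,"ty": -30,"tz": 1,"ax": 0,"ay": 0,"az": 0},{"tx": 9.5,"ty": -34,"tz": 1,"ax": 0,"ay": 0,"az": 0},{"tx": 9.5,"ty": -34,"tz": 1,"ax": 0,"ay": 0,"az": 0}]}}

```text
t: 12.45
ee_pos: [0.5407, 0.2194, 0.0922]
tcp_rot: [0.82, -0.572, 0.0, -0.0]
force: [-0.1, 0.1, -1.2]
opening: 0.019
gripper_force: 57.7
```

```bash
cat > st.py <<'E'
from look import *
key();s=state();p=np.array(s['ee_pos'])
u=np.array([np.cos(yw),np.sin(yw)]);v=np.array([-u[1],u[0]])
c=p[:2]+.029*v-(np.array([x0,y0])-.008*u)
f=np.array(s['force'])
print('band rel seat mm along',(c@u*1000).round(1),'side',(c@v*1000).round(1),'z',round((p[2]+.02-.112)*1000,1),'F along/side/up',(f[:2]@u).round(1),(f[:2]@v).round(1),f[2].round(1))
E
python3 st.py
```

```text
t 12.45 grasp [0.5407 0.2194 0.0862] yaw -1.219 F [-0.1  0.1 -1.2] M [-0.08 -0.08  0.04] open 19.0 gf 57.7 q6 -1.646
band rel seat mm along -33.4 side 0.7 z 0.2 F along/side/up -0.0 0.1 -1.2
```

Request:
{"method": "carry_out", "body": {"deltas": [{"tx": 0.8,"ty": -3,"tz": 0,"ax": 0,"ay": 0,"az": 0},{"tx": 1.5,"ty": -6,"tz": 0,"ax": 0,"ay": 0,"az": 0},{"tx": 2.5,"ty": -9,"tz": 0,"ax": 0,"ay": 0,"az": 0},{"tx": 3.3,"ty": -12,"tz": 0,"ax": 0,"ay": 0,"az": 0},{"tx": 4.2,"ty": -15,"tz": 0,"ax": 0,"ay": 0,"az": 0},{"tx": 4.2,"ty": -15,"tz": 0,"ax": 0,"ay": 0,"az": 0}]}}

```text
t: 13.05
ee_pos: [0.5563, 0.2206, 0.0923]
tcp_rot: [0.82, -0.572, 0.0, -0.0]
force: [0.6, -0.1, -1.7]
opening: 0.019
gripper_force: 57.7
```

```bash
python3 st.py
```

```text
t 13.05 grasp [0.5563 0.2206 0.0863] yaw -1.219 F [ 0.6 -0.1 -1.7] M [-0.07 -0.09 -0.03] open 19.0 gf 57.7 q6 -1.651
band rel seat mm along -17.8 side 0.8 z 0.3 F along/side/up 0.6 -0.1 -1.7
```

Request:
{"method": "carry_out", "body": {"deltas": [{"tx": 0.8,"ty": -3,"tz": 0,"ax": 0,"ay": 0,"az": 0},{"tx": 1.5,"ty": -6,"tz": 0,"ax": 0,"ay": 0,"az": 0},{"tx": 2.5,"ty": -9,"tz": 0,"ax": 0,"ay": 0,"az": 0},{"tx": 3.3,"ty": -12,"tz": 0,"ax": 0,"ay": 0,"az": 0},{"tx": 4.0,"ty": -14.5,"tz": 0,"ax": 0,"ay": 0,"az": 0},{"tx": 4.0,"ty": -14.5,"tz": 0,"ax": 0,"ay": 0,"az": 0}]}}

```text
t: 13.65
ee_pos: [0.5711, 0.2219, 0.0923]
tcp_rot: [0.82, -0.572, 0.0, -0.0]
force: [-0.3, -0.5, -1.3]
opening: 0.0192
gripper_force: 57.7
```

```bash
python3 st.py
```

```text
t 13.65 grasp [0.5711 0.2219 0.0863] yaw -1.219 F [-0.3 -0.5 -1.3] M [-0.04 -0.03  0.02] open 19.2 gf 57.7 q6 -1.656
band rel seat mm along -2.9 side 1.0 z 0.3 F along/side/up -0.4 -0.5 -1.3
```

Request:
{"method": "carry_out", "body": {"deltas": [{"tx": 0.2,"ty": -0.8,"tz": 0,"ax": 0,"ay": 0,"az": 0},{"tx": 0.4,"ty": -1.6,"tz": 0,"ax": 0,"ay": 0,"az": 0},{"tx": 0.6,"ty": -2.4,"tz": 0,"ax": 0,"ay": 0,"az": 0},{"tx": 0.8,"ty": -3.2,"tz": 0,"ax": 0,"ay": 0,"az": 0},{"tx": 0.8,"ty": -3.2,"tz": 0,"ax": 0,"ay": 0,"az": 0}]}}

```text
t: 14.15
ee_pos: [0.5739, 0.2222, 0.0922]
tcp_rot: [0.82, -0.572, -0.0, 0.0]
force: [0.1, -0.3, -1.3]
opening: 0.0194
gripper_force: 57.6
```

```bash
python3 st.py
```

```text
t 14.15 grasp [0.5739 0.2222 0.0862] yaw -1.218 F [ 0.1 -0.3 -1.3] M [-0.05 -0.02  0.01] open 19.4 gf 57.6 q6 -1.657
band rel seat mm along -0.2 side 1.0 z 0.2 F along/side/up 0.0 -0.3 -1.3
```

Request:
{"method": "carry_out", "body": {"deltas": [{"tx": 0.2,"ty": -0.7,"tz": 0,"ax": 0,"ay": 0,"az": 0},{"tx": 0.4,"ty": -1.4,"tz": 0,"ax": 0,"ay": 0,"az": 0},{"tx": 0.6,"ty": -2.1,"tz": 0,"ax": 0,"ay": 0,"az": 0},{"tx": 0.6,"ty": -2.1,"tz": 0,"ax": 0,"ay": 0,"az": 0}]}}

```text
t: 14.55
ee_pos: [0.5756, 0.2222, 0.092]
tcp_rot: [0.82, -0.572, -0.0, 0.0]
force: [-1.4, -0.9, -0.5]
opening: 0.0189
gripper_force: 61.8
```

```bash
python3 st.py
```

```text
t 14.55 grasp [0.5756 0.2222 0.086 ] yaw -1.218 F [-1.4 -0.9 -0.5] M [-0.14  0.55 -0.02] open 18.9 gf 61.8 q6 -1.657
band rel seat mm along 1.5 side 0.9 z 0.0 F along/side/up -1.5 -0.8 -0.5
```

Light contact with the collar. Now I lower the band until it hangs on the stub.

Request:
{"method": "carry_out", "body": {"deltas": [{"tx": 0,"ty": 0,"tz": 1,"ax": 0,"ay": 0,"az": 0},{"tx": 0,"ty": 0,"tz": 2,"ax": 0,"ay": 0,"az": 0},{"tx": 0,"ty": 0,"tz": 3,"ax": 0,"ay": 0,"az": 0},{"tx": 0,"ty": 0,"tz": 3,"ax": 0,"ay": 0,"az": 0}]}}

```text
t: 14.95
ee_pos: [0.5758, 0.2219, 0.091]
tcp_rot: [0.82, -0.572, 0.0, 0.0]
force: [-5.7, -3.7, 10.1]
opening: 0.0187
gripper_force: 63.1
```

```bash
python3 st.py
```

```text
t 14.95 grasp [0.5758 0.2219 0.085 ] yaw -1.218 F [-5.7 -3.7 10.1] M [-0.52  1.49  0.14] open 18.7 gf 63.1 q6 -1.658
band rel seat mm along 1.8 side 0.6 z -1.0 F along/side/up -6.0 -3.3 10.1
```

Run:
```python
from look import *
s=state();p=np.array(s['ee_pos']);sc=save('scene','s_c.png')
r0,c0=135,318;S=11
b=cv2.resize(sc[r0:r0+54,c0:c0+66],None,fx=S,fy=S,interpolation=cv2.INTER_CUBIC);b=cv2.convertScaleAbs(b,alpha=1.4,beta=20)
u=np.array([np.cos(yw),np.sin(yw),0]);v=np.array([-u[1],u[0],0]);zz=np.array([0,0,1.])
k=np.array([p[0],p[1],p[2]+.02]);c=k+.029*v-.042*zz
def dr(P,col,cl=True):cv2.polylines(b,[np.round((proj('scene',P)-[c0,r0]+.5)*S).astype(np.int32)],cl,col,1)
a=np.linspace(0,6.28,50)
for sx in(-.008,.008): dr([c+sx*u+.0215*(np.cos(q)*v+np.sin(q)*zz) for q in a],(0,255,0))
for sx,r,l in((0,.0145,0),(0,.02,0),(.048,.0115,0)): dr([np.array([x0,y0,.07])-sx*u+r*(np.cos(q)*v+np.sin(q)*zz) for q in a],(255,255,0))
Rk=R.from_euler('z',s and -1.218).as_matrix()
for z in(-.013,.013): dr([k+Rk@np.array([i*.01,j*.01,z]) for i,j in((-1,-1),(-1,1),(1,1),(1,-1))],(0,0,255))
cv2.imwrite('pics/close.png',b[:,:,::-1])
```

```text
(no output)
```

View pics/close.png

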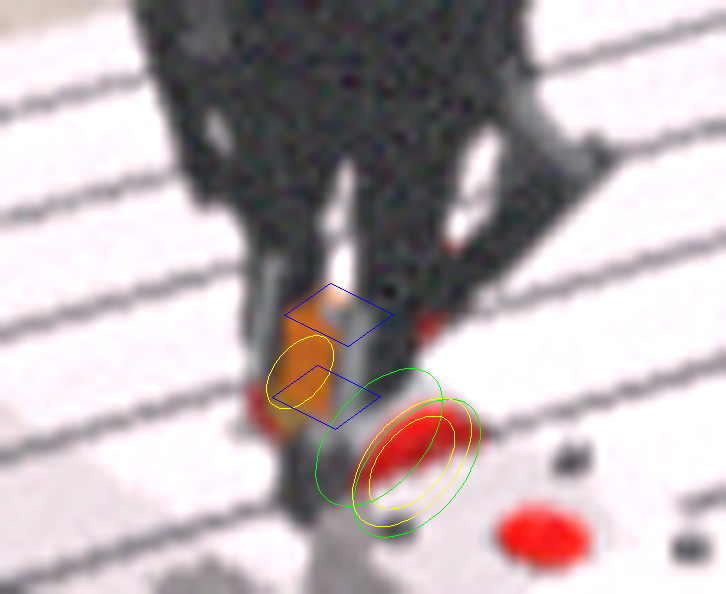

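The picture shows the key at crop (310,360) gripped as predicted. The ring is over the stub, next to the red collar crescent at (415,440). The upward force says the band is already hanging on the stub, so I ease off and start turning.

Request:
{"method": "carry_out", "body": {"deltas": [{"tx": 0.3,"ty": 0,"tz": -1.7,"ax": 0,"ay": 0,"az": 0},{"tx": 0.3,"ty": 0,"tz": -1.7,"ax": 0,"ay": 0,"az": 0},{"tx": 0.3,"ty": 0,"tz": -1.7,"ax": 0,"ay": 0,"az": 0}]}}

```text
t: 15.3
ee_pos: [0.5757, 0.2219, 0.0911]
tcp_rot: [0.82, -0.572, -0.0, 0.0]
force: [-5.7, -2.1, 5.4]
opening: 0.0187
gripper_force: 62.4
```

```bash
python3 st.py
```

```text
t 15.3 grasp [0.5757 0.2219 0.0851] yaw -1.218 F [-5.7 -2.1  5.4] M [-0.34  1.21  0.06] open 18.7 gf 62.4 q6 -1.658
band rel seat mm along 1.7 side 0.6 z -0.9 F along/side/up -5.8 -1.7 5.4
```

Request:
{"method": "carry_out", "body": {"deltas": [{"tx": 0,"ty": 0,"tz": -0.5,"ax": 0,"ay": 0,"az": 6},{"tx": 0,"ty": 0,"tz": -0.5,"ax": 0,"ay": 0,"az": 13},{"tx": 0,"ty": 0,"tz": -0.5,"ax": 0,"ay": 0,"az": 20},{"tx": 0,"ty": 0,"tz": -0.5,"ax": 0,"ay": 0,"az": 27},{"tx": 0,"ty": 0,"tz": -0.5,"ax": 0,"ay": 0,"az": 34},{"tx": 0,"ty": 0,"tz": -0.5,"ax": 0,"ay": 0,"az": 40},{"tx": 0,"ty": 0,"tz": -0.5,"ax": 0,"ay": 0,"az": 40}]}}

```text
t: 16.0
ee_pos: [0.5742, 0.2219, 0.0912]
tcp_rot: [-0.574, 0.819, 0.001, -0.002]
force: [-7.4, -1.7, 5.5]
opening: 0.0186
gripper_force: 62.4
```

```bash
python3 st.py
```

```text
t 16.0 grasp [0.5742 0.2219 0.0852] yaw -1.918 F [-7.4 -1.7  5.5] M [-0.33  1.81  0.03] open 18.6 gf 62.4 q6 -0.958
band rel seat mm along 0.1 side 0.8 z -0.8 F along/side/up -7.5 -1.2 5.5
```

Request:
{"method": "carry_out", "body": {"deltas": [{"tx": -0.6,"ty": -1.4,"tz": 0,"ax": 0,"ay": 0,"az": 7},{"tx": -0.6,"ty": -1.4,"tz": 0,"ax": 0,"ay": 0,"az": 15},{"tx": -0.6,"ty": -1.4,"tz": 0,"ax": 0,"ay": 0,"az": 23},{"tx": -0.6,"ty": -1.4,"tz": 0,"ax": 0,"ay": 0,"az": 31},{"tx": -0.6,"ty": -1.4,"tz": 0,"ax": 0,"ay": 0,"az": 39},{"tx": -0.6,"ty": -1.4,"tz": 0,"ax": 0,"ay": 0,"az": 47},{"tx": -0.6,"ty": -1.4,"tz": 0,"ax": 0,"ay": 0,"az": 55},{"tx": -0.6,"ty": -1.4,"tz": 0,"ax": 0,"ay": 0,"az": 60},{"tx": -0.6,"ty": -1.4,"tz": 0,"ax": 0,"ay": 0,"az": 60}]}}

```text
t: 16.9
ee_pos: [0.5749, 0.2232, 0.0908]
tcp_rot: [-0.089, 0.996, 0.001, -0.003]
force: [-8.1, 1.1, 4.7]
opening: 0.0187
gripper_force: 62.4
```

```bash
python3 st.py
```

```text
t 16.9 grasp [0.5749 0.2232 0.0848] yaw -2.964 F [-8.1  1.1  4.7] M [0.35 2.04 0.08] open 18.7 gf 62.4 q6 0.088
band rel seat mm along 0.9 side 2.0 z -1.2 F along/side/up -8.0 1.7 4.7
```

Request:
{"method": "carry_out", "body": {"deltas": [{"tx": 0,"ty": 0,"tz": 0,"ax": 0,"ay": 0,"az": 7},{"tx": 0,"ty": 0,"tz": 0,"ax": 0,"ay": 0,"az": 15},{"tx": 0,"ty": 0,"tz": 0,"ax": 0,"ay": 0,"az": 23},{"tx": 0,"ty": 0,"tz": 0,"ax": 0,"ay": 0,"az": 31},{"tx": 0,"ty": 0,"tz": 0,"ax": 0,"ay": 0,"az": 39},{"tx": 0,"ty": 0,"tz": 0,"ax": 0,"ay": 0,"az": 47},{"tx": 0,"ty": 0,"tz": 0,"ax": 0,"ay": 0,"az": 55},{"tx": 0,"ty": 0,"tz": 0,"ax": 0,"ay": 0,"az": 63},{"tx": 0,"ty": 0,"tz": 0,"ax": 0,"ay": 0,"az": 71},{"tx": 0,"ty": 0,"tz": 0,"ax": 0,"ay": 0,"az": 80},{"tx": 0,"ty": 0,"tz": 0,"ax": 0,"ay": 0,"az": 80}]}}

```text
t: 18.0
ee_pos: [0.5765, 0.2243, 0.0903]
tcp_rot: [0.573, 0.82, 0.001, -0.002]
force: [-4.3, 5.5, -2.4]
opening: 0.0185
gripper_force: 61.5
```

```bash
python3 st.py
```

```text
t 18.0 grasp [0.5765 0.2243 0.0843] yaw 1.922 F [-4.3  5.5 -2.4] M [ 0.99  0.93 -0.01] open 18.5 gf 61.5 q6 1.486
band rel seat mm along 2.6 side 2.9 z -1.7 F along/side/up -3.9 5.8 -2.4
```

Request:
{"method": "carry_out", "body": {"deltas": [{"tx": -0.7,"ty": -0.2,"tz": 0.5,"ax": 0,"ay": 0,"az": 6},{"tx": -1.2,"ty": -0.4,"tz": 0.5,"ax": 0,"ay": 0,"az": 12},{"tx": -1.2,"ty": -0.4,"tz": 0.5,"ax": 0,"ay": 0,"az": 18},{"tx": -1.2,"ty": -0.4,"tz": 0.5,"ax": 0,"ay": 0,"az": 24},{"tx": -1.2,"ty": -0.4,"tz": 0.5,"ax": 0,"ay": 0,"az": 30},{"tx": -1.2,"ty": -0.4,"tz": 0.5,"ax": 0,"ay": 0,"az": 36},{"tx": -1.2,"ty": -0.4,"tz": 0.5,"ax": 0,"ay": 0,"az": 40},{"tx": -1.2,"ty": -0.4,"tz": 0.5,"ax": 0,"ay": 0,"az": 40}]}}

```text
t: 18.8
ee_pos: [0.5766, 0.2234, 0.0897]
tcp_rot: [0.818, 0.575, 0.0, -0.003]
force: [-3.4, 5.7, -3.5]
opening: 0.0185
gripper_force: 61.5
```

```bash
python3 st.py
```

```text
t 18.8 grasp [0.5766 0.2234 0.0837] yaw 1.225 F [-3.4  5.7 -3.5] M [ 1.13  0.8  -0.  ] open 18.5 gf 61.5 q6 2.18
band rel seat mm along 2.6 side 2.0 z -2.3 F along/side/up -3.0 5.9 -3.5
```

Request:
{"method": "carry_out", "body": {"deltas": [{"tx": -0.3,"ty": 0,"tz": 0.8,"ax": 0,"ay": 0,"az": 5},{"tx": -0.5,"ty": 0,"tz": 1.2,"ax": 0,"ay": 0,"az": 10},{"tx": -0.5,"ty": 0,"tz": 1.2,"ax": 0,"ay": 0,"az": 16},{"tx": -0.5,"ty": 0,"tz": 1.2,"ax": 0,"ay": 0,"az": 22},{"tx": -0.5,"ty": 0,"tz": 1.2,"ax": 0,"ay": 0,"az": 28},{"tx": -0.5,"ty": 0,"tz": 1.2,"ax": 0,"ay": 0,"az": 34},{"tx": -0.5,"ty": 0,"tz": 1.2,"ax": 0,"ay": 0,"az": 40},{"tx": -0.5,"ty": 0,"tz": 1.2,"ax": 0,"ay": 0,"az": 40}]}}

```text
t: 19.6
ee_pos: [0.5772, 0.2221, 0.0893]
tcp_rot: [0.965, 0.261, 0.0, -0.002]
force: [-3.3, 4.8, -1.0]
opening: 0.0189
gripper_force: 61.8
```

```bash
python3 st.py
```

```text
t 19.6 grasp [0.5772 0.2222 0.0833] yaw 0.527 F [-3.3  4.8 -1. ] M [0.9  0.85 0.04] open 18.9 gf 61.8 q6 2.877
band rel seat mm along 3.1 side 0.7 z -2.7 F along/side/up -2.9 5.0 -1.0
```

4.5 rad done and the wrist is near its limit. I re-grip 90° back.

Request:
{"method": "carry_out", "body": {"deltas": [{"tx": 0,"ty": 0,"tz": 0,"ax": 0,"ay": 0,"az": 0},{"tx": 0,"ty": 0,"tz": 0,"ax": 0,"ay": 0,"az": 0},{"tx": 0,"ty": 0,"tz": 0,"ax": 0,"ay": 0,"az": 0},{"tx": 0,"ty": 0,"tz": 0,"ax": 0,"ay": 0,"az": 0}], "fingers": 60}}

```text
t: 20.0
ee_pos: [0.5783, 0.2202, 0.0901]
tcp_rot: [0.965, 0.26, 0.001, 0.0]
force: [-0.0, 0.9, 0.7]
opening: 0.0598
gripper_force: 0.0
```

```bash
python3 st.py
```

```text
t 20.0 grasp [0.5783 0.2202 0.0841] yaw 0.527 F [-0.   0.9  0.7] M [-0.02  0.02 -0.01] open 59.8 gf 0.0 q6 2.876
band rel seat mm along 4.1 side -1.3 z -1.9 F along/side/up 0.0 0.9 0.7
```

Request:
{"method": "carry_out", "body": {"deltas": [{"tx": 0,"ty": 0,"tz": -15,"ax": 0,"ay": 0,"az": 0},{"tx": 0,"ty": 0,"tz": -30,"ax": 0,"ay": 0,"az": -8},{"tx": 0,"ty": 0,"tz": -30,"ax": 0,"ay": 0,"az": -16},{"tx": 0,"ty": 0,"tz": -30,"ax": 0,"ay": 0,"az": -24},{"tx": 0,"ty": 0,"tz": -30,"ax": 0,"ay": 0,"az": -32},{"tx": 0,"ty": 0,"tz": -30,"ax": 0,"ay": 0,"az": -40},{"tx": 0,"ty": 0,"tz": -30,"ax": 0,"ay": 0,"az": -48},{"tx": 0,"ty": 0,"tz": -30,"ax": 0,"ay": 0,"az": -56},{"tx": 0,"ty": 0,"tz": -30,"ax": 0,"ay": 0,"az": -64},{"tx": 0,"ty": 0,"tz": -30,"ax": 0,"ay": 0,"az": -72},{"tx": 0,"ty": 0,"tz": -30,"ax": 0,"ay": 0,"az": -80},{"tx": 0,"ty": 0,"tz": -30,"ax": 0,"ay": 0,"az": -88}]}}

```text
t: 21.2
ee_pos: [0.5779, 0.2202, 0.1199]
tcp_rot: [0.511, 0.859, 0.0, 0.0]
force: [0.2, 0.1, -0.2]
opening: 0.0598
gripper_force: 0.0
```

Run:
```python
from look import *
import runpy;runpy.run_path('st.py')
sc=save('scene','s_r.png');t=save('top','t_r.png')
r0,c0=135,318;S=8
b=cv2.resize(sc[r0:r0+54,c0:c0+60],None,fx=S,fy=S,interpolation=cv2.INTER_CUBIC);b=cv2.convertScaleAbs(b,alpha=1.3,beta=15)
cv2.imwrite('pics/rel.png',b[:,:,::-1])
m=cv2.inRange(cv2.cvtColor(sc,cv2.COLOR_RGB2HSV),(8,150,100),(17,255,255))[135:185,330:360];ys,xs=np.nonzero(m)
if len(xs):print(len(xs),xs.min()+330,xs.max()+330,ys.min()+135,ys.max()+135,xs.mean()+330,ys.mean()+135)
print(proj('scene',[.5755,.2219,.108]))
```

```text
t 21.2 grasp [0.5779 0.2202 0.1139] yaw 2.069 F [ 0.2  0.1 -0.2] M [-0.04 -0.   -0.  ] open 59.8 gf 0.0 q6 1.335
band rel seat mm along 3.7 side -1.2 z 27.9 F along/side/up 0.2 0.1 -0.2
70 342 351 163 173 346.51428571428573 168.05714285714285
[[347.5169 167.6172]]
```

View pics/rel.png

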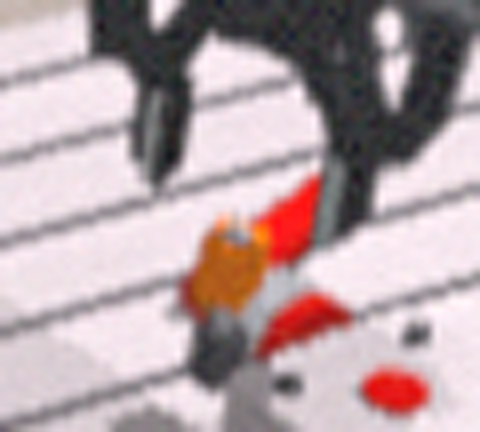

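The picture shows the band upright against the red collar, with the key at crop (232,265) clear of the open fingers. I re-grip it here.

Request:
{"method": "carry_out", "body": {"deltas": [{"tx": 1.5,"ty": -1,"tz": 10,"ax": 0,"ay": 0,"az": -1.7},{"tx": 1.5,"ty": -1,"tz": 22,"ax": 0,"ay": 0,"az": -1.7},{"tx": 1.5,"ty": -1,"tz": 30,"ax": 0,"ay": 0,"az": -1.7},{"tx": 1.5,"ty": -1,"tz": 30,"ax": 0,"ay": 0,"az": -1.7}]}}

```text
t: 21.7
ee_pos: [0.5742, 0.2207, 0.0873]
tcp_rot: [0.501, 0.865, -0.002, -0.001]
force: [-0.3, 0.1, -0.5]
opening: 0.0602
gripper_force: 0.0
```

Request:
{"method": "carry_out", "body": {"deltas": [{"tx": 0,"ty": 0,"tz": 0,"ax": 0,"ay": 0,"az": 0},{"tx": 0,"ty": 0,"tz": 0,"ax": 0,"ay": 0,"az": 0},{"tx": 0,"ty": 0,"tz": 0,"ax": 0,"ay": 0,"az": 0},{"tx": 0,"ty": 0,"tz": 0,"ax": 0,"ay": 0,"az": 0},{"tx": 0,"ty": 0,"tz": 0,"ax": 0,"ay": 0,"az": 0},{"tx": 0,"ty": 0,"tz": 0,"ax": 0,"ay": 0,"az": 0}], "fingers": 10}}

```text
t: 22.3
ee_pos: [0.5759, 0.2211, 0.0902]
tcp_rot: [0.501, 0.866, -0.0, 0.0]
force: [-2.5, -2.1, 5.3]
opening: 0.0183
gripper_force: 61.6
```

```bash
python3 st.py
```

```text
t 22.3 grasp [0.5759 0.2211 0.0842] yaw 2.092 F [-2.5 -2.1  5.3] M [-0.31  0.51  0.08] open 18.3 gf 61.6 q6 1.313
band rel seat mm along 1.8 side -0.2 z -1.8 F along/side/up -2.6 -1.9 5.3
```

Request:
{"method": "carry_out", "body": {"deltas": [{"tx": 0,"ty": 0,"tz": -0.5,"ax": 0,"ay": 0,"az": 5},{"tx": 0,"ty": 0,"tz": -0.5,"ax": 0,"ay": 0,"az": 10},{"tx": 0,"ty": 0,"tz": -0.5,"ax": 0,"ay": 0,"az": 15},{"tx": 0,"ty": 0,"tz": -0.5,"ax": 0,"ay": 0,"az": 15}]}}

```text
t: 22.7
ee_pos: [0.5716, 0.2206, 0.0901]
tcp_rot: [0.609, 0.793, -0.003, -0.002]
force: [-11.3, -3.4, 10.6]
opening: 0.0189
gripper_force: 63.5
```

```bash
echo "print('eff',np.round(s['joint_efforts'],2))">>st.py; python3 st.py
```

```text
t 22.7 grasp [0.5715 0.2205 0.0841] yaw 1.832 F [-11.3  -3.4  10.6] M [-0.58  2.5   0.73] open 18.9 gf 63.5 q6 1.574
band rel seat mm along -2.6 side -0.4 z -1.9 F along/side/up -11.6 -2.5 10.6
eff [ -1.08 -47.06  28.42  -5.27  -0.01   1.06]
```

Wrist torque is 0.73 N m, so the hard stop is reached. The key was pushed back about 4 mm, so I ease the turn and push the key up to the collar again.

Request:
{"method": "carry_out", "body": {"deltas": [{"tx": -0.4,"ty": 2,"tz": -0.5,"ax": 0,"ay": 0,"az": -3},{"tx": -0.7,"ty": 4,"tz": -1,"ax": 0,"ay": 0,"az": -6},{"tx": -0.7,"ty": 4,"tz": -1,"ax": 0,"ay": 0,"az": -6}]}}

```text
t: 23.0
ee_pos: [0.575, 0.2208, 0.0902]
tcp_rot: [0.566, 0.824, -0.003, -0.003]
force: [-10.8, -2.8, 7.1]
opening: 0.0185
gripper_force: 62.5
```

```bash
python3 st.py
```

```text
t 23.0 grasp [0.575  0.2208 0.0842] yaw 1.938 F [-10.8  -2.8   7.1] M [-0.5   2.4   0.34] open 18.5 gf 62.5 q6 1.467
band rel seat mm along 0.9 side -0.5 z -1.8 F along/side/up -11.0 -2.0 7.1
eff [ -0.97 -49.18  29.55  -5.28  -0.12   0.15]
```

Request:
{"method": "carry_out", "body": {"deltas": [{"tx": -0.2,"ty": 1,"tz": -0.3,"ax": 0,"ay": 0,"az": 2},{"tx": -0.3,"ty": 2,"tz": -0.3,"ax": 0,"ay": 0,"az": 4},{"tx": -0.3,"ty": 2,"tz": -0.3,"ax": 0,"ay": 0,"az": 4}]}}

```text
t: 23.3
ee_pos: [0.574, 0.2207, 0.0901]
tcp_rot: [0.594, 0.804, -0.006, -0.005]
force: [-17.7, -4.4, 11.9]
opening: 0.0187
gripper_force: 64.5
```

```bash
python3 st.py
```

```text
t 23.3 grasp [0.5739 0.2207 0.0841] yaw 1.869 F [-17.7  -4.4  11.9] M [-0.78  3.77  0.95] open 18.7 gf 64.5 q6 1.537
band rel seat mm along -0.2 side -0.4 z -1.9 F along/side/up -18.0 -3.0 11.9
eff [ -2.03 -47.78  31.67  -8.03  -0.15   1.08]
```

Torque climbs steeply, so the stop is confirmed. I ease the twist and release.

Request:
{"method": "carry_out", "body": {"deltas": [{"tx": 0,"ty": 1,"tz": -0.3,"ax": 0,"ay": 0,"az": -3},{"tx": 0,"ty": 1,"tz": -0.5,"ax": 0,"ay": 0,"az": -6},{"tx": -0.1,"ty": 0,"tz": -0.5,"ax": 0,"ay": 0,"az": -7},{"tx": 0.2,"ty": -2,"tz": -0.8,"ax": 0,"ay": 0,"az": -7},{"tx": 0.2,"ty": -2,"tz": -0.8,"ax": 0,"ay": 0,"az": -7}]}}

```text
t: 23.8
ee_pos: [0.5764, 0.221, 0.0904]
tcp_rot: [0.545, 0.838, -0.003, -0.003]
force: [-7.0, -2.0, -1.6]
opening: 0.019
gripper_force: 61.0
```

```bash
python3 st.py
```

```text
t 23.8 grasp [0.5763 0.221  0.0844] yaw 1.988 F [-7.  -2.  -1.6] M [-0.29  1.39  0.04] open 19.0 gf 61.0 q6 1.417
band rel seat mm along 2.2 side -0.3 z -1.6 F along/side/up -7.1 -1.5 -1.6
eff [ -0.35 -53.92  29.66  -3.01  -0.06   0.06]
```

Request:
{"method": "carry_out", "body": {"deltas": [{"tx": 0,"ty": 0,"tz": 0,"ax": 0,"ay": 0,"az": 0},{"tx": 0,"ty": 0,"tz": 0,"ax": 0,"ay": 0,"az": 0},{"tx": 0,"ty": 0,"tz": 0,"ax": 0,"ay": 0,"az": 0},{"tx": 0,"ty": 0,"tz": 0,"ax": 0,"ay": 0,"az": 0},{"tx": 0,"ty": 0,"tz": -15,"ax": 0,"ay": 0,"az": 0},{"tx": 0,"ty": 0,"tz": -40,"ax": 0,"ay": 0,"az": 0},{"tx": 0,"ty": 0,"tz": -80,"ax": 0,"ay": 0,"az": 0},{"tx": 0,"ty": 0,"tz": -120,"ax": 0,"ay": 0,"az": 0},{"tx": 0,"ty": 0,"tz": -120,"ax": 0,"ay": 0,"az": 0}], "fingers": 60}}

```text
t: 24.7
ee_pos: [0.5839, 0.2227, 0.2194]
tcp_rot: [0.545, 0.838, 0.005, 0.004]
force: [0.4, -0.6, 0.8]
opening: 0.0598
gripper_force: 0.0
```

Request:
{"method": "carry_out", "body": {"deltas": [{"tx": -40,"ty": 0,"tz": 0,"ax": 0,"ay": 0,"az": 0},{"tx": -80,"ty": 0,"tz": 0,"ax": 0,"ay": 0,"az": 0},{"tx": -120,"ty": 0,"tz": 0,"ax": 0,"ay": 0,"az": 0},{"tx": -160,"ty": 0,"tz": 0,"ax": 0,"ay": 0,"az": 0},{"tx": -200,"ty": 0,"tz": 0,"ax": 0,"ay": 0,"az": 0},{"tx": -240,"ty": 0,"tz": 0,"ax": 0,"ay": 0,"az": 0},{"tx": -240,"ty": 0,"tz": 0,"ax": 0,"ay": 0,"az": 0}]}}

```text
t: 25.4
ee_pos: [0.6789, -0.0031, 0.2112]
tcp_rot: [0.548, 0.836, -0.001, 0.001]
force: [-0.1, 0.6, -0.2]
opening: 0.0599
gripper_force: 0.0
```

Run:
```python
from look import *
key()
t=save('top','t_f.png');sc=save('scene','s_f.png')
for cam in('top','scene'):
    r=masks_of(cam,'band');print(cam,[(round(x['confidence'],2),x['pixel'],x['mask'].sum()) for x in r])
    if r:print(cv2.minAreaRect(np.argwhere(r[0]['mask'])[:,::-1].astype(np.float32)))
hs=cv2.cvtColor(t,cv2.COLOR_RGB2HSV).astype(int)
m=(hs[...,0]>=5)&(hs[...,0]<=16)&(hs[...,1]>150)&(hs[...,2]>120);m[:190]=0;m[225:]=0;m[:,:185]=0;m[:,215:]=0
ys,xs=np.nonzero(m);print('key top px',len(xs),xs.mean(),ys.mean(),xs.min(),xs.max(),ys.min(),ys.max())
u=np.array([np.cos(yw),np.sin(yw),0]);v=np.array([-u[1],u[0],0])
c=np.array([x0,y0,.066])-.008*u
print('pred key',proj('top',c-.029*v+[0,0,.042+.008]),'pred ring top corners',proj('top',np.array([c+a*.008*u+b*.012*v+[0,0,.018] for a in(-1,1) for b in(-1,1)])))
# grey (low saturation) pixels rows along stub columns
for cidx in range(174,192,2): print(cidx,[(int(hs[r,cidx,0]),int(hs[r,cidx,1]),int(hs[r,cidx,2])) for r in range(197,213)])
```

```text
t 25.4 grasp [ 0.6789 -0.0031  0.2052] yaw 1.982 F [-0.1  0.6 -0.2] M [-0.01  0.08 -0.03] open 59.9 gf 0.0 q6 1.063
top [(0.64, [204.1, 189.1], np.int64(222))]
((184.84539794921875, 204.40774536132812), (10.287149429321289, 28.114877700805664), 87.1375961303711)
scene [(0.65, [173.3, 345.6], np.int64(146))]
((349.11065673828125, 172.7827911376953), (11.58857536315918, 17.473398208618164), 5.19442892074585)
key top px 40 190.225 203.45 185 195 198 209
pred key [[189.9467 203.8803]] pred ring top corners [[185.6291 208.5252]
 [175.0305 209.2206]
 [185.2407 201.4783]
 [174.6495 202.1723]]
174 [(21, 9, 188), (3, 45, 157), (1, 208, 157), (0, 255, 170), (0, 255, 172), (1, 236, 151), (2, 60, 124), (73, 13, 142), (68, 7, 140), (40, 6, 137), (40, 6, 138), (53, 7, 138), (45, 7, 141), (75, 5, 113), (105, 9, 59), (105, 15, 66)]
176 [(15, 8, 188), (3, 70, 175), (1, 229, 185), (0, 255, 187), (0, 255, 187), (2, 218, 165), (3, 49, 141), (70, 9, 165), (53, 6, 168), (48, 7, 172), (38, 6, 164), (45, 3, 159), (60, 3, 150), (16, 49, 131), (19, 175, 131), (20, 189, 131)]
178 [(9, 23, 187), (1, 117, 177), 
[... 975 characters left out ...]
, (8, 255, 156), (15, 255, 192), (17, 255, 212), (18, 255, 210), (18, 234, 207), (17, 207, 187), (12, 128, 138), (4, 34, 111), (120, 8, 101), (16, 42, 92), (20, 200, 115), (21, 232, 133), (21, 218, 137)]
188 [(177, 19, 145), (179, 183, 95), (7, 255, 129), (16, 255, 182), (16, 149, 205), (13, 43, 191), (103, 12, 194), (109, 11, 194), (13, 31, 189), (15, 133, 203), (18, 255, 215), (16, 255, 214), (15, 255, 173), (16, 196, 86), (20, 185, 76), (20, 218, 83)]
190 [(150, 6, 134), (6, 147, 97), (16, 255, 171), (17, 207, 209), (13, 76, 195), (98, 11, 192), (90, 7, 190), (83, 5, 189), (93, 12, 188), (1, 31, 175), (13, 215, 189), (16, 255, 174), (12, 214, 94), (8, 68, 83), (120, 7, 69), (108, 34, 37)]
```

The band sits flush with the collar: grey rows 203–209 in every column, sloping as the stub does. The key is where I predicted it. I'm handing in.

```bash
python3 -c "
from rig import *
print(hand_in())"
```

```text
the job is handed in; nothing more can be done
None
```

The repair band is on the red stub, flush with the collar and square with its key up, tightened to the hard stop and released; I handed the job in at about 25 s, and no verdict came back. The saddle's grip force is inferred from the stop torque, since it can't be read directly.

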